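Take the label roll off the dispenser spindle

TASK

Unload the label stand: turn the latch's knob counter-clockwise until it clicks past its detent and the latch arm is swung fully open, then slide the label roll straight up off its spindle. Keeping the roll upright, put it flat on its end in the open shallow metal tray, setting it down on the tray floor before you let go rather than dropping it. Leave the latch open and everything else on the bench where it stands.

Things in the scene. Friction and masses are not known exactly. Their poses are not given: they have to be found in the camera images.
- stand: Label stand, fixed: a cream base plate 130 (x) x 230 (y) x 18 mm. Origin: centre of its underside, z up. In its frame the spindle axis is at x 0, y +50 mm and the latch post (32 mm across, top at z 85 mm) at x 0, y -45 mm. A small bottle stands close behind it (+x side), its axis 120 mm behind the stand's centre line.
- spindle_seat (a point): Point on the spindle axis, on the shoulder (50 mm across, 24 mm above the bench) on which the roll stands. Axes as the stand's.
- spindle_top (a point): Top of the upright steel spindle, 22 mm in diameter, 72 mm tall above the shoulder, 96 mm above the bench; it ends 12 mm above the top of the seated roll.
- latch (a joint): Angle of the latch about its upright axis, rad. 0: closed at its stop, the arm points to the stand's +y and lies 3 mm above the roll's rim. Grows counter-clockwise seen from above: the arm swings towards the stand's -x side (the robot's). A spring detent holds it at its stops, 0 (closed) and 1.25 (open); it takes about 0.15 N m to start and snaps over at about 0.75.
- latch_grip (a point): Grip point of the latch knob, on its axis, 120 mm above the bench: a grey plastic bar grip 60 mm long, 12 mm wide and 32 mm tall (98 to 130 mm above the bench) on a 40 mm hub disc. This point's y axis points along the bar and the latch arm and turns with them. Pinch it across its 12 mm (this point's x).
- latch_tip (a point): Tip end of the flat steel latch arm, 75 mm from the turning axis; the arm is 14 mm wide and 8 mm thick, from 87 to 95 mm above the bench.
- roll: The white paper label roll on the spindle: a wound ring 64 mm in diameter, 60 mm tall, bore 27 mm, about 0.16 kg. Origin: centre of its underside; z along its axis, up. Seated it stands on the spindle's shoulder with its top 84 mm above the bench.
- tray: Open shallow steel tray, fixed, 160 (x) x 200 (y) x 30 mm outside, walls and floor 5 mm. Origin: centre of its underside, z up. It stands to the left or the right of the stand. Its inner floor is 5 mm above the bench.
- tray_in (a point): Centre of the tray's inner floor. Axes as the tray's.
- kit_box: Bystander: a closed white carton 110 x 150 x 60 mm, on the other side of the stand from the tray. Origin: centre of its underside.
- bottle_a: Bystander: a small white bottle 44 mm in diameter and 85 mm tall, close behind the stand. Origin: centre of its underside.
- bottle_b: Bystander: a small white bottle with a paper label, 44 mm in diameter and 85 mm tall, farther back. Origin: centre of its underside.
- spare_roll: Bystander: a wider, lower label roll, 92 mm in diameter and 45 mm tall, standing on the bench between the robot and the stand. Origin: centre of its underside.
- marker: Bystander: a marker pen lying on the bench, 120 mm long and 14 mm thick. Origin: near its middle, at its underside.
Not all that is in view belongs to the job. What is shaped like the roll but orange or yellow is not meant.

How it is judged:
By the outcome, as a careful person would: the job done as asked, in the order asked, and still so for the second after the job is handed in, with the robot touching nothing.
It also fails if it takes over 56 s, if anything falls off the work surface, if the arm or the gripper's body presses on something with over 40 N, if the wrist force passes 120 N, or if a joint passes its speed limit or range.

ROBOT

A 6-joint arm with a two-finger parallel gripper is mounted at the origin on the work surface. World frame = base frame: x ahead of the robot, y to its left, z up, the work surface at z = 0. Lengths are in m, angles in rad, forces in N, time in s.
With the tool pointing down it reaches from about 0.4 to 0.825 m from the base axis. Payload 7 kg.
Tool frame: the origin (TCP) lies at the very end of the fingers, on their centre line; the grasp point (between the pads) lies 19 mm behind it; z points along the fingers, y is the direction in which the jaws open and shut (so a half turn about z gives the same grasp; the last joint's range is limited). The gripper opens to 85 mm and grips with 20 to 120 N. Pads are 22 mm wide; open, the fingers measure 114 mm over their backs; the gripper's body (76 mm by 85 mm) begins 54 mm behind the grasp point. The pads swing forward as they close: fully open they stand 13 mm farther back than shut.
Start: joints at [-0.967, 0.359, 0.012, 0, -1.224, -0.288], TCP at [0.21, -0.642, 0.231] pointing down, gripper open.
Joint ranges: [-3.07, 3.07], [-1.43, 2.12], [-1.02, 1.25], [-3.03, 1.67], [-3.05, -0], [-3.03, 3.03]. Speed limits (rad/s): [2.39, 2.39, 3.01, 3.14, 3.14, 3.14].

INTERFACE

Orientations are given as a 3x3 rotation matrix whose columns are the frame's x, y, z axes.
In Python, from bench import ctrl, cams gives the robot as it stands.
- The arm moves only by the tool step_arm, never from a script. Its argument "moves" is a list of rows, each a list of 6 numbers: the shift along the world's x, y, z in m, then the turn, a rotation vector about the world's x, y, z in rad. In form: [[dx, dy, dz, wx, wy, wz], ...]. A call has 1 to 20 rows; each row is the pose to reach, as a shift and turn from the pose measured when the call began; what a row does not reach only later rows make up. A row lasts 1/8 s, in which the tool goes at most 62.5 mm and 10.7 degrees, less where a joint would pass 70% of its speed; a pose out of reach is approached as far as the arm can. A call with a gripper value outside its range is refused whole. "gripper" is the opening, from -1 (shut) to 1 (fully open), set as the call begins (left out, the last holds). The fingers move at their own pace and stop on an object; "squeeze" is the grip in N (left out, the last holds). Time passes only in rows, so rows that repeat a pose let the fingers close. It gives the time, the measured TCP pose, the force and the opening at its end, in the units of the state.
- ctrl.get_obs(): the state, without advancing time (a new reading comes with each control period).
- cams.camera(name): name is "scene" or "side" or "wrist"; returns a dict with "img" (480x640x3 uint8, blue, green, red), "mtx" (3x3 intrinsics, pixels), "camera_from_world" (4x4, takes a point from world to camera coordinates). Camera axes: x right, y up, looking along -z (the intrinsics and any distortion apply to the point x, -y, -z); pixel columns grow to the right and rows downward; lengths in m; the calibration is good to about 2 mm. A picture is of the moment at which its call begins. There is no depth.
- ctrl.hand_in(): hands the job in, once; it reports no verdict.
The state is a dict: "time_s": time; "joint_positions": joint angles; "joint_vel": joint speeds; "tau": joint torques, N m; "tool_pos": TCP position; "orientation": TCP orientation; "wrist_force": force on the tool from outside, world axes, zero at the start; "wrist_torque": the same for the moment, N m; "grip_width": opening from 0.0 (shut) to 1.0 (fully open).
Only numpy, scipy, OpenCV 4.12 (cv2) and the standard library are available. Lean on these libraries where they do the work, as an engineer would, in place of code of your own. Each camera call takes 0.05 s, during which the arm holds its last target. There are 200 camera calls.

## Working session

There is one attempt and no reset: what is moved stays moved. The work goes in short steps, Python scripts to look and compute and a tool call to move; the robot and the scene stay as the last step left them, time stands still between calls to the robot, and variables do not carry over. Pictures are saved under pics/ and viewed, about 8 in all and at most 12, crops included, and the job is handed in when it is done.

Besides the shell and the picture viewer there is one more tool, called after ">>>" as name([rows], argument=value, ...), one row to a line, values as JSON. step_arm: Moves the arm, as the interface text tells. Its arguments: {"type":"object","properties":{"moves":{"type":"array","items":{"type":"array","items":{"type":"number"}}},"gripper":{"type":"number"},"squeeze":{"type":"number"}},"required":["moves"]}

```bash
mkdir -p pics; cat > h.py <<'E'
import numpy as np, cv2
from bench import ctrl, cams
def snap(n,f):
    c=cams.camera(n); cv2.imwrite(f'pics/{f}.png',c['img']); np.savez(f'pics/{f}.npz',m=c['mtx'],T=c['camera_from_world'],d=np.array(c.get('dist',[0]))); return c
def ray(f,u,v):
    z=np.load(f'pics/{f}.npz'); T=z['T']; p=np.linalg.inv(z['m'])@[u,v,1]; d=T[:3,:3].T@[p[0],-p[1],-1]; o=-T[:3,:3].T@T[:3,3]; return o,d
def atz(f,u,v,h):
    o,d=ray(f,u,v); return o+d*(h-o[2])/d[2]
def proj(f,P):
    z=np.load(f'pics/{f}.npz'); T=z['T']; q=T[:3,:3]@np.asarray(P)+T[:3,3]; p=z['m']@[q[0],-q[1],-q[2]]; return p[:2]/p[2]
E
python3 - <<'E'
from h import *
for n in('scene','side'):
    c=snap(n,n+'0'); print(n,c.keys(),c['mtx'].tolist(),ray(n+'0',320,240))
print(ctrl.get_obs())
E
```

```text
scene dict_keys(['img', 'mtx', 'camera_from_world']) [[574.394584455461, 0.0, 321.4822881010253], [0.0, 574.394584455461, 242.0506752958936], [0.0, 0.0, 1.0]] (array([ 1.31499827, -0.39054734,  0.8167858 ]), array([-0.66868709,  0.34950271, -0.6562963 ]))
side dict_keys(['img', 'mtx', 'camera_from_world']) [[564.0638896398426, 0.0, 317.01817588434534], [0.0, 564.0638896398426, 236.7089369167772], [0.0, 0.0, 1.0]] (array([ 0.32982525, -0.90714111,  0.68765765]), array([ 0.2303832 ,  0.81683853, -0.52892379]))
{'time_s': 0.1, 'joint_positions': array([-9.66906255e-01,  3.59302163e-01,  1.11460751e-02, -2.80353465e-04,
       -1.22407447e+00, -2.88056012e-01]), 'joint_vel': array([ 7.67164376e-04, -1.82238633e-03,  1.23173770e-03, -1.59303832e-04,
        7.07614985e-05, -7.71906916e-04]), 'tau': array([-3.84541636e-03, -5.84765983e+01,  2.94112086e+01,  6.95463851e+00,
       -3.10257696e-03, -1.20509657e-05]), 'tool_pos': array([ 0.20947004, -0.64123273,  0.23046899]), 'orientation': array([[-9.50567242e-01, -3.10518214e-01, -5.97384987e-04],
       [-3.10518750e-01,  9.50566324e-01,  1.33027898e-03],
       [ 1.54778197e-04,  1.45001886e-03, -9.99998937e-01]]), 'wrist_force': array([ 0.20514468,  0.17664215, -0.28786278]), 'wrist_torque': array([ 0.01027121, -0.0028184 ,  0.02474171]), 'grip_width': 0.9962642562458289}
```

View pics/scene0.png

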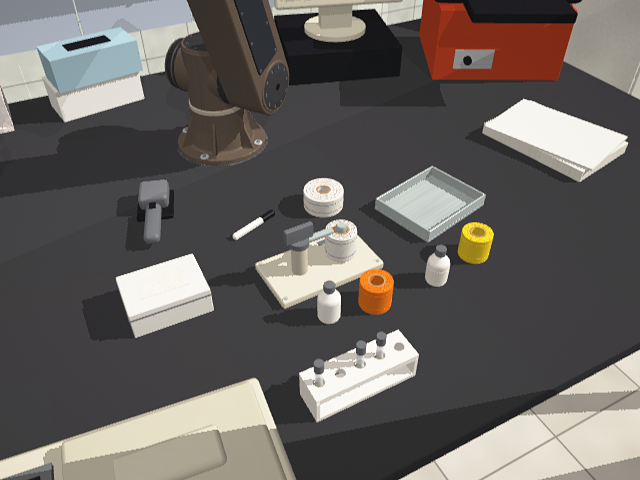

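View pics/side0.png

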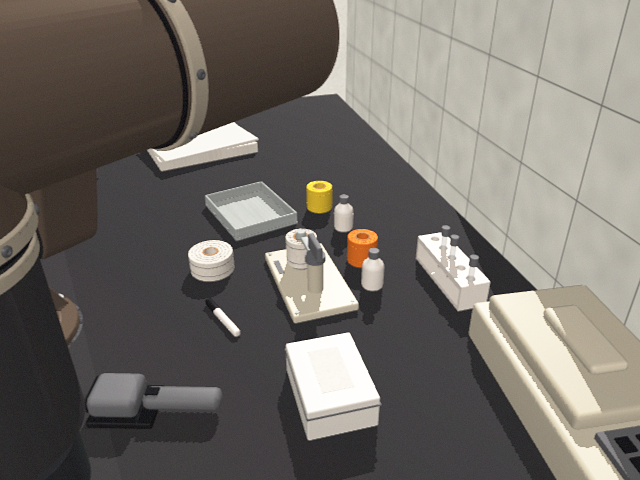

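Scene view candidates: the white roll on the spindle at (340,240), the spare white roll at (323,197), the orange ring at (376,291) and the yellow ring at (476,243). I choose the one on the spindle under the latch. The tray is at (430,202) and the kit box at (165,293). Next is a close crop to check.

```bash
python3 - <<'E'
import cv2
a=cv2.imread('pics/scene0.png')[205:325,240:400]; cv2.imwrite('pics/c1.png',cv2.resize(a,None,fx=5,fy=5,interpolation=cv2.INTER_CUBIC))
a=cv2.imread('pics/side0.png')[215:335,240:400]; cv2.imwrite('pics/c2.png',cv2.resize(a,None,fx=5,fy=5,interpolation=cv2.INTER_CUBIC))
E
```

```text
(no output)
```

View pics/c1.png

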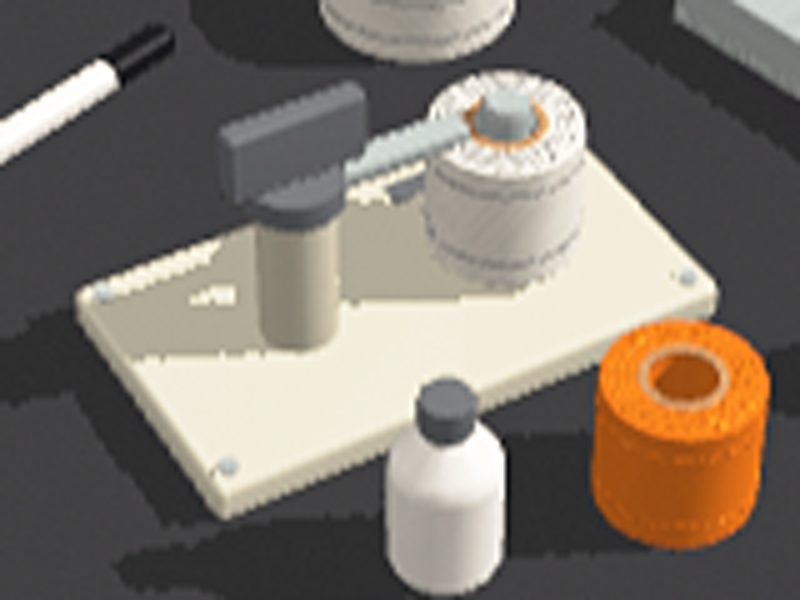

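View pics/c2.png

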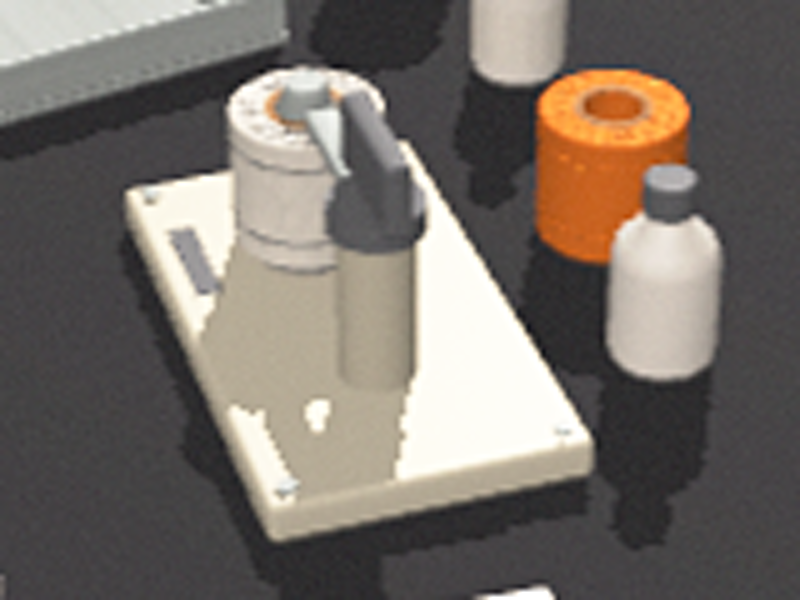

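The crops show the white roll with an orange core on the spindle, steel latch arm above its rim, and the bar knob aligned with the arm, so the choice is right. I read these pixels: spindle top c1 (506,100) and c2 (308,85), bar top c1 (294,112) and c2 (374,132), plus the plate corners. Next I fit the poses.

```bash
python3 - <<'E'
from h import *
from scipy.optimize import least_squares
S=lambda u,v:('scene0',240+u/5,205+v/5); D=lambda u,v:('side0',240+u/5,215+v/5)
obs=[((0,.05,.094),S(506,103)),((0,.05,.094),D(308,87)),((0,-.045,.13),S(294,112)),((0,-.045,.13),D(374,132)),
((-.065,-.115,.018),S(80,294)),((.065,-.115,.018),S(225,497)),((.065,.115,.018),S(718,290)),
((-.065,-.115,.018),D(273,520)),((.065,-.115,.018),D(592,447)),((-.065,.115,.018),D(128,190)),((.065,.115,.018),D(408,145))]
def W(p,q):
    c,s=np.cos(p[2]),np.sin(p[2]); return [p[0]+c*q[0]-s*q[1],p[1]+s*q[0]+c*q[1],q[2]]
f=lambda p:np.ravel([proj(o[0],W(p,q))-o[1:] for q,o in obs])
r=least_squares(f,[.6,0,0],loss='soft_l1');print(r.x,np.round(r.fun.reshape(-1,2) if 0 else f(r.x).reshape(-1,2),1).tolist())
for n,q in(('spindle',(0,.05,.096)),('knob',(0,-.045,.12)),('tip',(0,.03,.09)),('bottleA',(.12,-.045,0))): print(n,np.round(W(r.x,q),4))
print('tray corners',[np.round(atz('scene0',u,v,.03),3).tolist() for u,v in((376,201),(432,167),(485,197),(430,234))])
print('tray side',[np.round(atz('side0',u,v,.03),3).tolist() for u,v in((206,195),(264,184),(296,211),(238,233))])
print('spare',atz('scene0',323,187,.045),atz('side0',211,252,.045))
print('bottles base',atz('scene0',329,316,0),atz('scene0',437,280,0),'orange',atz('scene0',377,280,.06),'yellow',atz('scene0',476,232,.06))
E
```

```text
[5.62618690e-01 2.23685393e-04 4.03700685e-02] [[-0.4, 0.5], [-0.2, -0.4], [-0.9, 0.0], [0.8, -1.1], [-2.3, -0.5], [-1.9, 0.0], [0.5, -0.6], [-0.4, -2.0], [1.6, -1.4], [-0.6, -0.7], [0.2, -2.0]]
spindle [0.5606 0.0502 0.096 ]
knob [ 0.5644 -0.0447  0.12  ]
tip [0.5614 0.0302 0.09  ]
bottleA [ 0.6843 -0.0399  0.    ]
tray corners [[0.453, 0.203, 0.03], [0.4, 0.397, 0.03], [0.556, 0.432, 0.03], [0.604, 0.243, 0.03]]
tray side [[0.398, 0.398, 0.03], [0.552, 0.418, 0.03], [0.597, 0.252, 0.03], [0.447, 0.19, 0.03]]
spare [0.36803628 0.11229652 0.045     ] [0.37836385 0.10437583 0.045     ]
bottles base [ 6.83678386e-01 -4.16403311e-02 -1.11022302e-16] [0.700273   0.19562238 0.        ] orange [0.69356718 0.05375528 0.06      ] yellow [0.66981283 0.30593051 0.06      ]
```

>>> step_arm([
  [0.025,0.043,0.02,0,0,0.09],
  [0.05,0.085,0.02,0,0,0.18],
  [0.076,0.128,0.02,0,0,0.28],
  [0.101,0.17,0.02,0,0,0.37],
  [0.127,0.213,0.02,0,0,0.46],
  [0.152,0.256,0.02,0,0,0.555],
  [0.177,0.298,0.02,0,0,0.65],
  [0.203,0.341,0.02,0,0,0.74],
  [0.228,0.383,0.02,0,0,0.83],
  [0.254,0.426,0.02,0,0,0.925],
  [0.279,0.469,0.02,0,0,1.02],
  [0.304,0.511,0.02,0,0,1.11],
  [0.33,0.554,0.02,0,0,1.2],
  [0.355,0.597,0.02,0,0,1.296],
  [0.355,0.597,0.02,0,0,1.296],
  [0.355,0.597,0.02,0,0,1.296],
  [0.355,0.597,0.02,0,0,1.296],
], gripper=1)

```text
time_s: 2.22
tool_pos: [0.564, -0.045, 0.2504]
orientation: [[0.04, -0.999, -0.002], [-0.999, -0.04, -0.0], [0.0, 0.002, -1.0]]
wrist_force: [0.1, -0.8, 0.2]
grip_width: 1.001
```

```bash
python3 - <<'E'
from h import *
snap('wrist','w1'); o=ctrl.get_obs(); print(o['time_s'],o['tool_pos'],o['orientation'],o['joint_positions'])
for P in((.5606,.0502,.096),(.5644,-.0447,.13),(.5614,.0302,.095)): print(proj('w1',P))
E
```

```text
2.275 [ 0.56401966 -0.04510232  0.25058695] [[ 3.94588305e-02 -9.99220208e-01 -1.40611615e-03]
 [-9.99221189e-01 -3.94586079e-02 -1.85705254e-04]
 [ 1.30077057e-04  1.41234877e-03 -9.99998994e-01]] [ 2.65899766e-01  1.68323677e-01 -2.02439023e-01 -2.04080042e-04
 -1.20143913e+00 -2.26356970e-01]
[326.6004331  329.51585619]
[326.85255699 233.77666112]
[326.60589197 307.92488571]
```

View pics/w1.png

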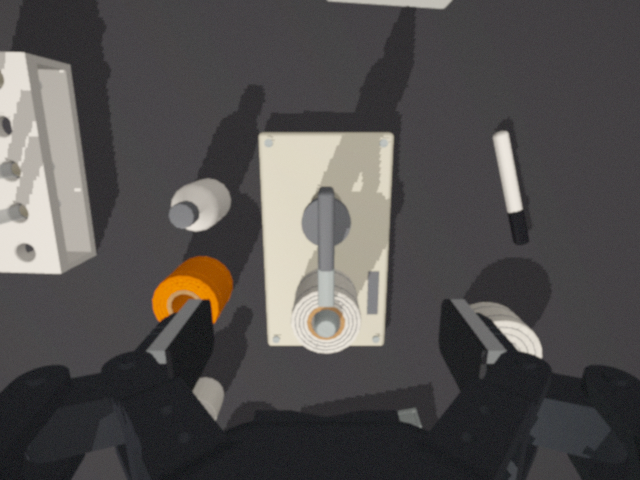

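The wrist view shows the bar knob at (326,187 to 271), hub (326,220), spindle top (326,324), and plate corners at about (260,133), (393,133), (268,346) and (384,346). I compare these with the fit.

```bash
python3 - <<'E'
from h import *
p=[.5626,.0002,.0404]
def W(q):
    c,s=np.cos(p[2]),np.sin(p[2]); return [p[0]+c*q[0]-s*q[1],p[1]+s*q[0]+c*q[1],q[2]]
for n,q in dict(barfar=(0,-.075,.13),barnear=(0,-.015,.13),hub=(0,-.045,.098),c1=(.065,-.115,.018),c2=(-.065,-.115,.018),c3=(.065,.115,.018),c4=(-.065,.115,.018),sp=(0,.05,.096),rollL=(.032,.05,.084),rollR=(-.032,.05,.084),post=(0,-.045,.018)).items(): print(n,np.round(proj('w1',W(q)),1))
a=cv2.imread('pics/w1.png')[125:355,240:410]; cv2.imwrite('pics/c3.png',cv2.resize(a,None,fx=2.6,fy=2.6,interpolation=cv2.INTER_CUBIC))
print(ray('w1',320,240))
E
```

```text
barfar [326.8 191.9]
barnear [326.8 273.1]
hub [326.6 223.4]
c1 [257.8 132.2]
c2 [394.7 132.2]
c3 [267.8 347.2]
c4 [384.8 347. ]
sp [326.6 329.5]
rollL [290.9 322.9]
rollR [362.2 322.8]
post [326.3 205. ]
(array([ 0.56848909, -0.11414805,  0.39277595]), array([ 0.00234632,  0.27198279, -0.96243294]))
```

View pics/c3.png

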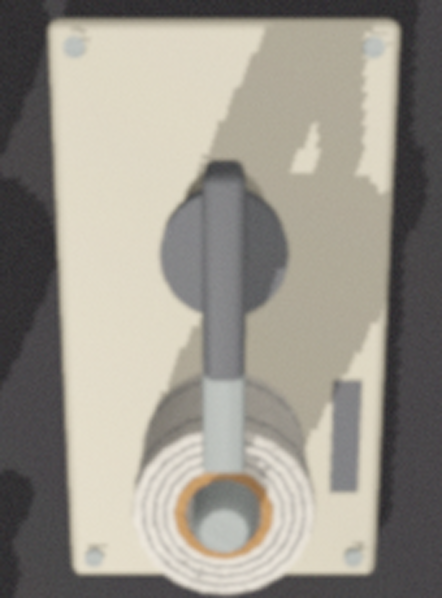

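>>> step_arm([
  [0,0,-0.04,0,0,0],
  [0,0,-0.08,0,0,0],
  [0,0,-0.115,0,0,0],
  [0,0,-0.135,0,0,0],
  [0,0,-0.145,0,0,0],
  [0,0,-0.145,0,0,0],
  [0,0,-0.145,0,0,0],
])

```text
time_s: 3.15
tool_pos: [0.5647, -0.0451, 0.1067]
orientation: [[0.039, -0.999, 0.0], [-0.999, -0.039, 0.0], [-0.0, -0.0, -1.0]]
wrist_force: [-0.3, 0.5, -0.9]
grip_width: 1.001
```

>>> step_arm([
  [0,0,0,0,0,0],
  [0,0,0,0,0,0],
  [0,0,0,0,0,0],
  [0,0,0,0,0,0],
  [0,0,0,0,0,0],
  [0,0,0,0,0,0],
  [0,0,0,0,0,0],
  [0,0,0,0,0,0],
], gripper=-1, squeeze=40)

```text
time_s: 4.15
tool_pos: [0.5641, -0.0452, 0.1068]
orientation: [[0.039, -0.999, -0.001], [-0.999, -0.039, -0.0], [0.0, 0.001, -1.0]]
wrist_force: [-3.7, 2.2, 4.9]
grip_width: 0.13
```

>>> step_arm([
  [0,0,0,0,0,0.1],
  [0,0,0,0,0,0.2],
  [0,0,0,0,0,0.3],
  [0,0,0,0,0,0.4],
  [0,0,0,0,0,0.5],
  [0,0,0,0,0,0.6],
  [0,0,0,0,0,0.7],
  [0,0,0,0,0,0.8],
  [0,0,0,0,0,0.9],
  [0,0,0,0,0,1.0],
  [0,0,0,0,0,1.1],
  [0,0,0,0,0,1.2],
  [0,0,0,0,0,1.26],
  [0,0,0,0,0,1.28],
  [0,0,0,0,0,1.28],
])

```text
time_s: 6.02
tool_pos: [0.5654, -0.0442, 0.1069]
orientation: [[0.968, -0.25, 0.002], [-0.25, -0.968, 0.001], [0.002, -0.002, -1.0]]
wrist_force: [2.8, 4.6, -1.5]
grip_width: 0.132
```

```bash
python3 - <<'E'
from h import *
o=ctrl.get_obs(); y=-o['orientation'][:,1]; print(np.arctan2(y[1],y[0])-.0404,o['wrist_torque'],o['wrist_force'])
E
```

```text
1.2773565690690232 [ 1.75320832 -0.89328216 -0.7929088 ] [ 2.75567947  4.64698948 -1.49645673]
```

>>> step_arm([
  [0,0,0,0,0,0],
  [0,0,0,0,0,0],
  [0,0,0,0,0,0],
  [0,0,0,0,0,0],
  [0,0,0.03,0,0,0],
  [0,0,0.07,0,0,0],
  [0,0,0.11,0,0,0],
  [0,0,0.145,0,0,0],
  [0,0,0.145,0,0,0],
  [0,0,0.145,0,0,0],
], gripper=1)

```text
time_s: 7.28
tool_pos: [0.565, -0.0442, 0.2515]
orientation: [[0.968, -0.25, 0.002], [-0.25, -0.968, 0.001], [0.001, -0.002, -1.0]]
wrist_force: [-0.7, 1.0, -0.9]
grip_width: 1.001
```

>>> step_arm([
  [0,0.02,0,0,0,-0.13],
  [-0.001,0.04,0,0,0,-0.26],
  [-0.001,0.055,0,0,0,-0.39],
  [-0.002,0.07,0,0,0,-0.52],
  [-0.003,0.08,0,0,0,-0.65],
  [-0.004,0.09,0,0,0,-0.78],
  [-0.004,0.095,0,0,0,-0.91],
  [-0.004,0.095,0,0,0,-1.04],
  [-0.004,0.095,0,0,0,-1.17],
  [-0.004,0.095,0,0,0,-1.28],
  [-0.004,0.095,0,0,0,-1.28],
  [-0.004,0.095,0,0,0,-1.28],
])

```text
time_s: 8.78
tool_pos: [0.5607, 0.0507, 0.2507]
orientation: [[0.04, -0.999, 0.0], [-0.999, -0.04, -0.002], [0.002, -0.0, -1.0]]
wrist_force: [-0.2, 0.2, -0.7]
grip_width: 1.002
```

```bash
python3 - <<'E'
from h import *
snap('wrist','w2'); o=ctrl.get_obs(); print(o['time_s'],o['tool_pos'],o['orientation'])
for P in((.5606,.0502,.096),(.5606,.0502,.084),(.5606+.032,.0502,.084),(.5606-.032,.0502,.084),(.5606,.0822,.084),(.5606,.0182,.084),(.492,-.024,.095),(.5644,-.0447,.13)): print(np.round(proj('w2',P),1))
E
```

```text
8.825 [0.56075352 0.05071207 0.25091217] [[ 3.95043251e-02 -9.99219033e-01  8.55564217e-04]
 [-9.99217822e-01 -3.95057698e-02 -1.74316029e-03]
 [ 1.77559866e-03 -7.86032642e-04 -9.99998115e-01]]
[327.7 222.2]
[327.7 219. ]
[289.2 217.5]
[366.1 220.5]
[326.1 255.6]
[329.3 180.4]
[422.7 129.6]
[328.2  91.2]
```

View pics/w2.png

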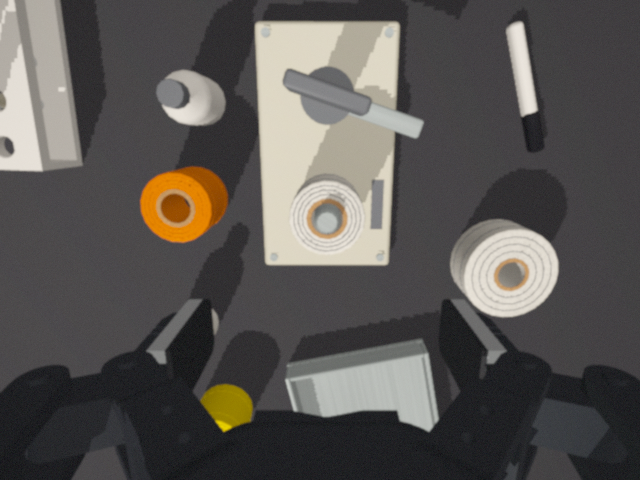

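Latch is open: the arm tip is at (422,129), where the 1.25 rad stop predicts it. The roll on the spindle is at (326,217), within 2 px of the prediction.

>>> step_arm([
  [0,-0.001,-0.05,0,0,0],
  [0,-0.001,-0.1,0,0,0],
  [0,-0.001,-0.135,0,0,0],
  [0,-0.001,-0.16,0,0,0],
  [0,-0.001,-0.185,0,0,0],
  [0,-0.001,-0.2,0,0,0],
  [0,-0.001,-0.206,0,0,0],
  [0,-0.001,-0.206,0,0,0],
  [0,-0.001,-0.206,0,0,0],
])

```text
time_s: 9.95
tool_pos: [0.5614, 0.0499, 0.0458]
orientation: [[0.04, -0.999, 0.002], [-0.999, -0.04, -0.001], [0.001, -0.002, -1.0]]
wrist_force: [0.3, -0.4, 0.8]
grip_width: 1.0
```

>>> step_arm([
  [0,0,0,0,0,0],
  [0,0,0,0,0,0],
  [0,0,0,0,0,0],
  [0,0,0,0,0,0],
  [0,0,0,0,0,0],
  [0,0,0,0,0,0],
], gripper=-1, squeeze=25)

```text
time_s: 10.7
tool_pos: [0.5617, 0.0501, 0.0469]
orientation: [[0.04, -0.999, 0.003], [-0.999, -0.04, -0.001], [0.001, -0.003, -1.0]]
wrist_force: [-1.6, 0.6, 6.6]
grip_width: 0.754
```

>>> step_arm([
  [0,0,0.008,0,0,0],
  [0,0,0.016,0,0,0],
  [0,0,0.026,0,0,0],
  [0,0,0.036,0,0,0],
  [0,0,0.046,0,0,0],
  [0,0,0.056,0,0,0],
  [0,0,0.066,0,0,0],
  [0,0,0.076,0,0,0],
  [0,0,0.09,0,0,0],
  [0,0,0.105,0,0,0],
  [0,0,0.12,0,0,0],
  [0,0,0.12,0,0,0],
  [0,0,0.12,0,0,0],
])

```text
time_s: 12.32
tool_pos: [0.5614, 0.05, 0.1666]
orientation: [[0.04, -0.999, 0.003], [-0.999, -0.04, -0.001], [0.001, -0.003, -1.0]]
wrist_force: [-0.7, -0.2, -1.9]
grip_width: 0.757
```

```bash
python3 - <<'E'
from h import *
a=snap('scene','s3')['img'][150:300,270:500]; b=snap('side','d3')['img'][170:320,180:410]
cv2.imwrite('pics/c4.png',np.vstack([cv2.resize(q,None,fx=2,fy=2) for q in(a,b)]))
print(ctrl.get_obs()['tool_pos'],ctrl.get_obs()['wrist_force'])
E
```

```text
[0.56123801 0.04993708 0.16621956] [-1.13219813  0.11402725 -1.78873445]
```

View pics/c4.png

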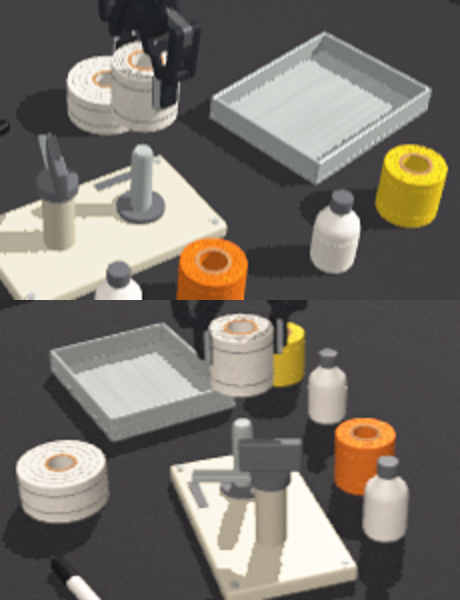

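The roll is held upright and clear of the bare spindle, and the latch is still open. Now to the tray centre.

>>> step_arm([
  [-0.004,0.015,0,0,0,0],
  [-0.01,0.045,0,0,0,0],
  [-0.019,0.085,0,0,0,0],
  [-0.028,0.125,0,0,0,0],
  [-0.037,0.165,0,0,0,0],
  [-0.046,0.205,0,0,0,0],
  [-0.054,0.24,0,0,0,0],
  [-0.06,0.26,0,0,0,0],
  [-0.06,0.267,-0.01,0,0,0],
  [-0.06,0.267,-0.04,0,0,0],
  [-0.06,0.267,-0.07,0,0,0],
  [-0.06,0.267,-0.095,0,0,0],
  [-0.06,0.267,-0.115,0,0,0],
  [-0.06,0.267,-0.124,0,0,0],
  [-0.06,0.267,-0.129,0,0,0],
  [-0.06,0.267,-0.129,0,0,0],
  [-0.06,0.267,-0.129,0,0,0],
])

```text
time_s: 14.55
tool_pos: [0.5016, 0.3173, 0.038]
orientation: [[0.04, -0.999, 0.003], [-0.999, -0.04, -0.0], [0.0, -0.003, -1.0]]
wrist_force: [0.4, -0.4, -2.8]
grip_width: 0.754
```

```bash
python3 - <<'E'
from h import *
o=ctrl.get_obs();print(o['tool_pos'],o['wrist_force'],o['orientation'])
E
```

```text
[0.50161798 0.31726219 0.0379798 ] [ 0.36838077 -0.41894883 -2.78870259] [[ 3.99483682e-02 -9.99196834e-01  3.13286948e-03]
 [-9.99201658e-01 -3.99494766e-02 -2.91997948e-04]
 [ 4.16919921e-04 -3.11870354e-03 -9.99995050e-01]]
```

>>> step_arm([
  [0,0,-0.003,0,0,0],
  [0,0,-0.006,0,0,0],
  [0,0,-0.008,0,0,0],
  [0,0,-0.009,0,0,0],
  [0,0,-0.009,0,0,0],
])

```text
time_s: 15.18
tool_pos: [0.5016, 0.3172, 0.0288]
orientation: [[0.04, -0.999, 0.003], [-0.999, -0.04, -0.001], [0.001, -0.003, -1.0]]
wrist_force: [-0.2, -0.5, -2.1]
grip_width: 0.747
```

>>> step_arm([
  [0,0,-0.001,0,0,0],
  [0,0,-0.002,0,0,0],
  [0,0,-0.002,0,0,0],
])

```text
time_s: 15.55
tool_pos: [0.5017, 0.3174, 0.0279]
orientation: [[0.04, -0.999, 0.004], [-0.999, -0.04, -0.0], [0.0, -0.004, -1.0]]
wrist_force: [-3.3, -0.2, 8.4]
grip_width: 0.756
```

Contact came at TCP z 0.0279 as predicted, with the wrist force rising to +8 N. Releasing and retreating.

>>> step_arm([
  [0,0,0,0,0,0],
  [0,0,0,0,0,0],
  [0,0,0,0,0,0],
  [0,0,0,0,0,0],
  [0,0,0,0,0,0],
], gripper=1)

```text
time_s: 16.18
tool_pos: [0.5017, 0.3173, 0.0278]
orientation: [[0.04, -0.999, 0.003], [-0.999, -0.04, -0.0], [0.0, -0.003, -1.0]]
wrist_force: [-0.7, 0.8, 1.1]
grip_width: 1.0
```

>>> step_arm([
  [0,0,0.01,0,0,0],
  [0,0,0.03,0,0,0],
  [0,0,0.06,0,0,0],
  [0,0,0.1,0,0,0],
  [0,0,0.15,0,0,0],
  [0,0,0.2,0,0,0],
  [0,0,0.24,0,0,0],
  [0,0,0.24,0,0,0],
  [0,0,0.24,0,0,0],
])

```text
time_s: 17.3
tool_pos: [0.5014, 0.3171, 0.268]
orientation: [[0.04, -0.999, 0.003], [-0.999, -0.04, 0.0], [-0.0, -0.003, -1.0]]
wrist_force: [-0.3, 0.3, -0.6]
grip_width: 1.003
```

```bash
python3 - <<'E'
from h import *
a=snap('scene','s4')['img'][150:350,200:500]; b=snap('side','d4')['img'][160:360,160:460]
cv2.imwrite('pics/c5.png',np.vstack([cv2.resize(q,None,fx=1.5,fy=1.5) for q in(a,b)]))
print(ctrl.get_obs()['tool_pos'],ctrl.get_obs()['wrist_force'])
for f in('s4','d4'): print(f,[np.round(proj(f,P),1).tolist() for P in((.5015,.317,.065),(.5015,.317,.005))])
E
```

```text
[0.50120798 0.3168824  0.26689773] [0.48525392 0.12178855 0.391815  ]
s4 [[431.8, 185.8], [428.5, 207.0]]
d4 [[250.9, 191.3], [252.6, 212.9]]
```

View pics/c5.png

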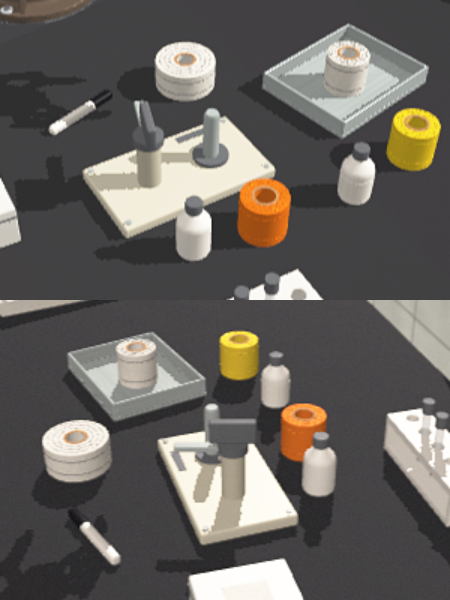

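The roll stands upright in the tray: its top is at scene (432,185), against a predicted (431.8,185.8). The latch is open and the bystanders look unmoved.

```bash
python3 -c "
from bench import ctrl; print(ctrl.hand_in())"
```

```text
the job is handed in; nothing more can be done
None
```

The label roll is standing upright on its end near the middle of the tray, and the latch is open. I handed the job in at about 17.4 s of the 56 s allowed.

- **Latch:** I turned the knob counter-clockwise to about 1.28 rad, slightly past the 1.25 stop, and it pushed back. After I let go, the wrist camera showed the arm tip where the 1.25 rad position predicts it. I inferred the click past the detent from that and did not sense it directly.
- **Roll:** I lifted it 120 mm straight up off the spindle and lowered it into the tray. It touched the tray floor at the expected height, with the wrist force rising to about +8 N, before I let go.
- **Last checks:** The final scene and side pictures show the roll upright, about 1 px from where I expected it. The spindle is bare, the latch is open, and the gripper is clear above the tray. By eye, everything else in view is where it was; I did not measure those positions.
- **Small disagreements:** My position fits were off by about 1–2 px (roughly 2 mm), and the two views of the tray centre differed by about 5 mm. Both were within the clearances available. No check failed.

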